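Fit the drive pulley and hold the belt tensioner back

TASK

I am changing the drive belt of this bench shaker. Put the new aluminium pulley (not the old brown plastic one) on the bare spindle, hub up and fully down on its shoulder, and let go of it; then swing the spring-loaded tensioner arm (the one with the red thumb pin) all the way back to its stop and keep holding it there so that I can slip the belt on. Finish while holding the arm against the stop, with the pulley still seated, and leave the old pulley, the hex key and the timer where they lie.

Things in the scene. Friction and masses are not known exactly. Their poses are not given: they have to be found in the camera images.
- shaker: low white bench shaker, platform and cover off, fixed on the worktop; 150 (x) x 210 (y) x 45 mm high to its aluminium deck. Origin: centre of its underside; x towards its back, y to its left, panel with black knob at its front (-x). On the deck: bare spindle (left half), motor pulley 26 mm across, its top 75 mm over the worktop (right rear), tensioner (right front), three bosses 10 mm high.
- spindle_tip (a point): top of the bare upright steel spindle, 81 mm above the worktop; the shaft is 10 mm in diameter, its top 8 mm taper to 5 mm; it stands 28 mm above its shoulder
- spindle_seat (a point): centre of the shoulder (20 mm across) at the foot of the shaft, 53 mm above the worktop: the underside of the seated pulley rests here
- new_pulley: new bright aluminium toothed pulley, loose on the worktop hub up, about 120 g: rim 60 mm across and 15 mm high, above it a hub 26 mm across and 20 mm high (35 mm in all), through bore 12.5 mm. Origin: centre of its underside, z up along the bore. It is round, so its yaw does not matter. Grip it by the hub.
- old_pulley: old worn pulley of brown plastic, same shape and size, lying hub up on the worktop; leave it alone. The two may have changed places.
- idler_arm (a joint): angle of the tensioner (cage) arm about its upright pivot, rad: 0 = at rest where its spring holds it, 0.9 = against its stop (rubber-sleeved post). It grows counter-clockwise seen from above, the pin end swinging to the shaker's front (-x). Let go, the spring throws it back to 0; at the pin it takes about 3 N at rest, 8 N at the stop.
- thumb_pin (a point): centre of the top of the red thumb pin, an upright round pin 12 mm in diameter on the end of the arm, 81 mm from the pivot axis; its top is 107.5 mm above the worktop and the free pin is 27 mm long, with the grey arm and a 16 mm collar under it. Swings with the arm; at rest it is 60 mm from the spindle.
- pivot_axis (a point): point on the upright pivot axis of the tensioner arm, 77 mm above the worktop. (Left of the shaker stands a fixed microscope, all of it more than 55 mm to the left of the robot's base axis, eyepieces 0.27 to 0.38 m up: keep clear.)
- hex_key: small dark steel hex key, 72 x 30 x 4 mm, lying on the worktop; leave it alone
- timer: white lab timer, 68 x 62 x 18 mm, lying flat on the worktop in front of the plate reader; leave it alone. (The plate reader, a big grey box fixed right of the shaker, is 222 mm high near its front; its front is 405 mm ahead of the robot's base axis, its left side 295 mm to the right of it: keep clear.)

How it is judged (in metres and radians):
On the way, in this order (a step that is already met when the one before it is completed fails the run):
1. the new pulley sits fully down on the spindle shoulder, level, let go (horizontal distance between new_pulley and spindle_seat below 0.004 m and z of new_pulley in the frame of spindle_seat below 0.003 m and angle between new_pulley's own z axis and vertical below 0.08 rad and contact force between the fingers and new_pulley below 0.1 N), for 0.2 s.
2. the tensioner arm is swung back to its stop (value of joint idler_arm above 0.85 rad), for 0.2 s.
At the end, for the whole second after the job is handed in: The fingers hold the tensioner arm against its stop (joint above 0.85 of 0.9 rad, fingers on the arm) while the new pulley sits on the spindle, untouched, hub up, level within 0.08 rad, its underside within 3 mm of the shoulder and centred within 4 mm (value of joint idler_arm above 0.85 rad and contact force between the fingers and idler_arm above 1.5 N and horizontal distance between new_pulley and spindle_seat below 0.004 m and z of new_pulley in the frame of spindle_seat below 0.003 m and angle between new_pulley's own z axis and vertical below 0.08 rad and contact force between the arm and new_pulley below 0.1 N); the arm keeps its last pose, push and grip.
It fails at once if the old pulley is moved more than 3 cm (distance of old_pulley from where it was at the start of the episode above 0.03 m).
It fails at once if the hex key is moved more than 3 cm (distance of hex_key from where it was at the start of the episode above 0.03 m).
It fails at once if the timer is moved more than 3 cm (distance of timer from where it was at the start of the episode above 0.03 m).
It also fails if it takes over 42 s, if anything falls off the work surface, if the arm or the gripper's body presses on something with over 40 N, if the wrist force passes 120 N, or if a joint passes its speed limit or range.

ROBOT

A 6-joint arm with a two-finger parallel gripper is mounted at the origin on a cart in front of the work surface, level with it; the furniture and walls round the work are solid. World frame = base frame: x ahead of the robot, y to its left, z up, the work surface at z = 0. Lengths are in m, angles in degrees, forces in N, time in s.
With the tool pointing down it reaches from about 0.375 to 0.9 m from the base axis. Payload 3.1 kg.
Tool frame: the origin (TCP) lies midway between the tips of the shut fingers; the grasp point (between the pads) lies 19 mm behind it (bot.hold_point_z is the distance from the TCP to the grasp point, in m); z points along the fingers, y is the line along which they close (so a half turn about z gives the same grasp; the last joint's range is limited). The gripper opens to 87 mm and grips with 3 to 60 N. Pads are 19 mm wide; open, the fingers measure 117 mm over their backs; the gripper's body (75 mm by 190 mm) begins 51 mm behind the grasp point.
Start: joints at [-77.034, 30.224, 82.088, -0, 67.689, -10.227], TCP at [0.246, -0.574, 0.223] pointing down, gripper open.
Joint ranges: [-176.69, 176.69], [-43.24, 126.21], [12.49, 139.97], [-82, 262], [0, 151.66], [-163.58, 163.58]. Speed limits (degrees/s): [159.86, 159.86, 180, 180, 180, 180].

INTERFACE

Orientations are given as a 3x3 rotation matrix whose columns are the frame's x, y, z axes.
In Python, from rig import read_state, optics, order, bot gives the robot as it stands.
- The arm moves only by the tool drive_tool, never from a script. Its argument "steps" is a list of rows, each a list of 7 numbers: the finger opening in mm, from 0 to 87, then the shift along the tool's x, y, z normalised to -1 to 1, where 1 is 0.12 m, then the turn, a rotation vector about the tool's x, y, z normalised to -1 to 1, where 1 is 1.5 rad. In form: [[jaw, tx, ty, tz, ax, ay, az], ...]. A call has 1 to 8 rows; each row is the pose to reach, as a shift and turn from the pose commanded when the call began, along the tool's axes at that moment; what a row does not reach only later rows make up. A row lasts 1/10 s, in which the tool goes at most 50 mm and 8.59 degrees, less where a joint would pass 70% of its speed; a pose out of reach is approached as far as the arm can. A call with a number of a shift or a turn outside -1 to 1 is refused whole. A call with a gripper value outside its range is refused whole. The fingers move at their own pace and stop on an object; the grip force is fixed at half the most. Time passes only in rows, so rows that repeat a pose let the fingers close. It gives the time, the measured TCP pose, the force, the opening and the grip force at its end, in the units of the state.
- read_state(): the state, without advancing time (a new reading comes with each control period).
- optics.capture(name): name is "scene" or "top" or "wrist"; returns a dict with "color" (400x640x3 uint8, blue, green, red), "range_z" (400x640 float32, m along the optical axis (not along the pixel's ray), 0 where there is no reading), "fx", "fy", "cx", "cy" (pixels), "rvec" (rotation vector, rad) and "tvec" (3), from world to camera coordinates, as OpenCV has them. Camera axes: x right, y down, z forward; pixel columns grow to the right and rows downward; lengths in m; the calibration is good to about 2 mm. The wrist camera is an equidistant fisheye: a pixel r from the principal point sees the ray r / f radians off the axis. A picture is of the moment at which its call begins.
- order.hand_in(): hands the job in; it is judged then, once.
The state is a dict: "time_s": time; "joint_positions": joint angles; "qvel": joint speeds; "tau": joint torques, N m; "position": TCP position; "tcp_rot": TCP orientation; "force": force on the tool from outside, world axes, zero at the start; "moment": the same for the moment, N m; "opening": opening from 0.0 (shut) to 1.0 (fully open); "grasp_force": force on a finger pad.
Only numpy, scipy, OpenCV 4.12 (cv2) and the standard library are available. Lean on these libraries where they do the work, as an engineer would, in place of code of your own. Each camera call takes 0.05 s, during which the arm holds its last target. There are 200 camera calls.

## Working session

There is one attempt and no reset: what is moved stays moved. The work goes in short steps, Python scripts to look and compute and a tool call to move; the robot and the scene stay as the last step left them, time stands still between calls to the robot, and variables do not carry over. Pictures are saved under pics/ and viewed, at most 10 in all, crops included, and the job is handed in when it is done.

Besides the shell and the picture viewer there is one more tool, called after "Emit:" as a command line: name --pt "numbers of a row" for each row, then --argument value for the rest. drive_tool: Moves the arm, as the interface text tells. Scaled input: -1 to 1 covers 0.12 m each way for a shift and 1.5 rad each way for a turn. Its arguments: {"type":"object","properties":{"steps":{"type":"array"}},"required":["steps"]}

```bash
mkdir -p pics; cat > h.py <<'E'
import numpy as np, cv2
from rig import read_state, optics, order, bot
def cap(n):
    c=optics.capture(n); c['R']=cv2.Rodrigues(np.array(c['rvec'],float))[0]; c['t']=np.array(c['tvec'],float).ravel(); return c
def cloud(c):  # pinhole world cloud
    h,w=c['range_z'].shape; u,v=np.meshgrid(np.arange(w),np.arange(h)); z=c['range_z']
    P=np.stack([(u-c['cx'])/c['fx']*z,(v-c['cy'])/c['fy']*z,z],-1)
    return (P-c['t'])@c['R']
def ray(c,u,v,z):
    d=c['R'].T@np.array([(u-c['cx'])/c['fx'],(v-c['cy'])/c['fy'],1]); o=-c['R'].T@c['t']
    return o+d*(z-o[2])/d[2]
E
python3 - <<'E'
from h import *
for n in ('scene','top'):
    c=cap(n); cv2.imwrite(f'pics/{n}0.png',c['color']); np.savez(f'{n}0.npz',**c)
    print(n,-c['R'].T@c['t'],c['R'][2],c['fx'])
print(read_state())
E
```

```text
scene [-0.1901355   0.22293622  0.87475532] [ 0.60021235 -0.38576554 -0.70066403] 495.3983866879922
top [ 0.37245576 -0.24138176  1.01965092] [ 0.11318473  0.02153695 -0.99334051] 515.5898724015308
{'time_s': 0.1, 'joint_positions': array([-7.70343448e+01,  3.02721641e+01,  8.21491966e+01,  2.31843451e-03,
        6.76906751e+01, -1.02254907e+01]), 'qvel': array([ 0.0118221 , -0.03852264, -0.13094018,  0.03648446,  0.04359319,
       -0.06623901]), 'tau': array([-3.00811444e-04, -4.40985131e+01, -1.77150679e+01,  6.34901016e-02,
        5.33607462e-02, -4.41808868e-05]), 'position': array([ 0.24602949, -0.57381654,  0.22168448]), 'tcp_rot': array([[ 9.19202346e-01,  3.93785330e-01, -4.02244283e-04],
       [ 3.93785348e-01, -9.19200433e-01,  1.91393803e-03],
       [ 3.83937600e-04, -1.91769423e-03, -9.99998088e-01]]), 'force': array([ 0.6879489 , -0.2465432 , -0.12863724]), 'moment': array([ 0.01832715, -0.01433051, -0.00179015]), 'grasp_force': 0.0, 'opening': 1.0001436280011562}
```

View pics/scene0.png

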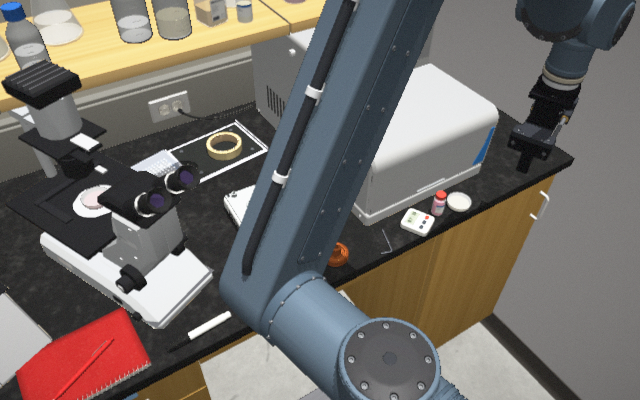

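View pics/top0.png

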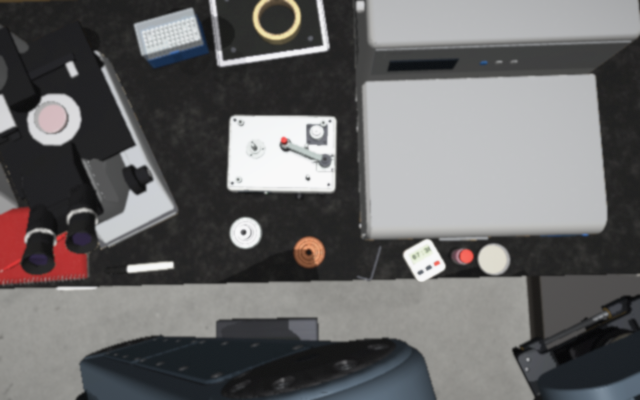

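The top view shows the shaker (282,153), the spindle at about (256,149), the red pin at (284,141), the pivot near (325,160), the aluminium pulley at (245,233), the brown one at (309,252), the hex key at (376,262) and the timer at (424,260). In the scene view the robot's arm hides the shaker.

```bash
python3 - <<'E'
from h import *
c=dict(np.load('top0.npz')); I=c['color']; P=cloud(c)
hsv=cv2.cvtColor(I,cv2.COLOR_BGR2HSV); g=hsv[...,2]; s=hsv[...,1]
def blob(m,box):
    x0,y0,x1,y1=box; k=np.zeros(m.shape,np.uint8); k[y0:y1,x0:x1]=m[y0:y1,x0:x1]
    n,l,st,ce=cv2.connectedComponentsWithStats(k); i=1+np.argmax(st[1:,4]); return ce[i],st[i],l==i
# pulley rim top (z=.015) outline
ce,st,m=blob(g>90,(222,212,268,256)); cn=max(cv2.findContours(m.astype(np.uint8),0,1)[0],key=cv2.contourArea)
(u,v),r=cv2.minEnclosingCircle(cn); print('new',u,v,r,ray(c,u,v,.012))
hubz=P[...,2]; 
h=(hubz>.025)&(hubz<.045); ce,st,m=blob(h,(222,212,268,256)); print('hub',ce,st,ray(c,*ce,.035),np.median(hubz[m]))
red=((hsv[...,0]<8)|(hsv[...,0]>172))&(s>130); ce,st,m=blob(red,(270,125,300,155)); print('pin',ce,st,ray(c,*ce,.1075),np.median(hubz[m]))
ce,st,m=blob((s>100)&(hsv[...,0]<20),(290,232,330,272)); print('old',ce,st,ray(c,*ce,.012))
h=(hubz>.03)&(hubz<.06); ce,st,m=blob(h,(215,105,345,200)); cn=max(cv2.findContours(m.astype(np.uint8),0,1)[0],key=cv2.contourArea)
rc=cv2.minAreaRect(cn); print('shaker',rc,[ray(c,*q,.045)[:2].round(4) for q in cv2.boxPoints(rc)],ray(c,*rc[0],.045))
h=hubz>.065; ce,st,m=blob(h,(243,135,270,165)); print('spin',ce,st,ray(c,*ce,.078))
cv2.imwrite('pics/crop0.png',cv2.resize(I[105:275,215:345],None,fx=4.4,fy=3.5*4.4/3.5*.8 and 3.5,interpolation=2) if 0 else cv2.resize(I[105:255,220:345],(750//1,900)[:1]+(595,) if 0 else (495,594),interpolation=cv2.INTER_CUBIC))
E
```

```text
new 245.18360900878906 232.4265594482422 16.573549270629883 [ 0.42879553 -0.07067871  0.012     ]
hub [243.59349593 231.63414634] [237 225  14  14 123] [ 0.42910721 -0.0715293   0.035     ] 0.03427269688001817
pin [283.70833333 140.5       ] [282 138   5   6  24] [ 0.587776   -0.15813817  0.1075    ] 0.10609626846268072
old [308.79904875 251.89892985] [293 236  33  33 841] [ 0.38767145 -0.19463972  0.012     ]
shaker ((282.0, 156.0), (82.0, 108.0), 90.0) [array([ 0.6565, -0.0446]), array([ 0.6498, -0.2548]), array([ 0.4898, -0.2503]), array([ 0.4956, -0.0438])] [ 0.57219272 -0.14862968  0.045     ]
spin [253.5        145.67857143] [251 143   6   6  28] [ 0.58660089 -0.0987851   0.078     ]
```

View pics/crop0.png

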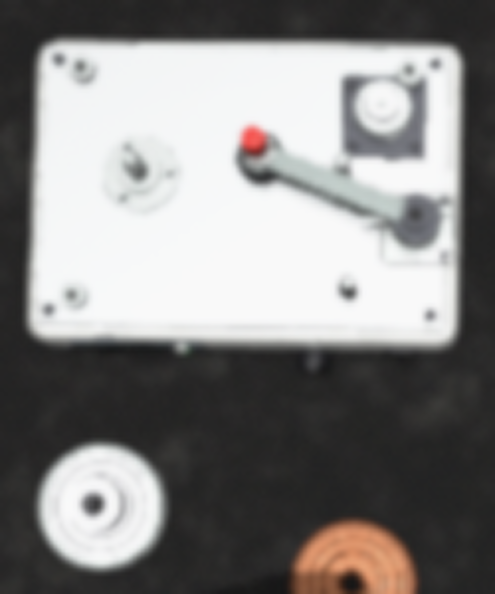

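The crop confirms it: spindle with shoulder at crop (140,172), pin at (254,140), pivot at (415,222), stop post at (347,289) and the aluminium pulley at (92,503). I'll move towards the pulley while turning so the fingers close along world x.

Emit:
drive_tool --pt "87 0.7 -0.8 -0.15 0 0 -0.1" --pt "87 0.7 -0.8 -0.15 0 0 -0.2" --pt "87 0.7 -0.8 -0.15 0 0 -0.3" --pt "87 0.7 -0.8 -0.15 0 0 -0.4" --pt "87 0.7 -0.8 -0.15 0 0 -0.5" --pt "87 0.7 -0.8 -0.15 0 0 -0.6" --pt "87 0.7 -0.8 -0.15 0 0 -0.7" --pt "87 0.7 -0.8 -0.15 0 0 -0.777"

```text
time_s: 0.9
position: [0.2855, -0.4527, 0.2402]
tcp_rot: [[-0.005, 1.0, -0.0], [1.0, 0.005, 0.001], [0.001, -0.0, -1.0]]
force: [-0.3, -0.3, -0.2]
opening: 0.995
grasp_force: 0.0
```

```bash
cat >> h.py <<'E'
def to(p,yaw=None):
    """normalised shift/turn from the measured pose to world p, tool down, tool x at yaw (deg)"""
    from scipy.spatial.transform import Rotation as Ro
    s=read_state(); R=s['tcp_rot']; d=R.T@(np.array(p)-s['position'])/.12
    a=np.radians(90 if yaw is None else yaw); T=np.array([[np.cos(a),np.sin(a),0],[np.sin(a),-np.cos(a),0],[0,0,-1]])
    w=Ro.from_matrix(R.T@T).as_rotvec()/1.5
    print('t',s['time_s'],'pos',s['position'].round(4),'F',s['force'].round(1),'op',round(s['opening']*87,1),'gf',round(float(s['grasp_force']),1),'move',d.round(3),w.round(4)); return d
E
python3 -c "
from h import *
to([.429,-.071,.15])
c=cap('top');np.savez('top1.npz',**c)"
```

```text
t 0.9 pos [ 0.2855 -0.4527  0.2402] F [-0.3 -0.3 -0.2] op 86.6 gf 0.0 move [3.174 1.212 0.754] [-0.0002 -0.0006  0.0033]
```

Emit:
drive_tool --pt "87 1 0.4 0 0 0 0.003" --pt "87 1 0.4 0 0 0 0.003" --pt "87 1 0.4 0 0 0 0.003" --pt "87 1 0.4 0 0 0 0.003"

```text
time_s: 1.35
position: [0.3338, -0.3286, 0.2401]
tcp_rot: [[0.003, 1.0, -0.001], [1.0, -0.003, 0.004], [0.004, -0.001, -1.0]]
force: [-0.4, 0.2, 0.5]
opening: 1.004
grasp_force: 0.0
```

Emit:
drive_tool --pt "87 1 0.4 0 0 0 0" --pt "87 1 0.4 0 0 0 0" --pt "87 1 0.4 0 0 0 0" --pt "87 1 0.4 0 0 0 0"

```text
time_s: 1.75
position: [0.3825, -0.2108, 0.2404]
tcp_rot: [[0.003, 1.0, -0.001], [1.0, -0.003, 0.001], [0.001, -0.001, -1.0]]
force: [-0.7, 0.1, 0.0]
opening: 0.997
grasp_force: 0.0
```

Emit:
drive_tool --pt "60 0.8 0.15 0.4 0 0 0" --pt "60 0.8 0.15 0.4 0 0 0" --pt "60 0.8 0.15 0.4 0 0 0" --pt "60 0.8 0.15 0.4 0 0 0" --pt "60 0.8 0.15 0.4 0 0 0"

```text
time_s: 2.25
position: [0.4018, -0.1195, 0.193]
tcp_rot: [[0.006, 1.0, 0.002], [1.0, -0.006, -0.002], [-0.002, 0.002, -1.0]]
force: [-0.2, -0.0, 0.3]
opening: 0.706
grasp_force: 0.0
```

```bash
python3 -c "
from h import *
to([.429,-.071,.12])
c=cap('wrist');np.savez('w1.npz',**c);cv2.imwrite('pics/w1.png',c['color']);print(c['fx'],c['cx'],c['cy'],-c['R'].T@c['t'],c['R'])
c=cap('scene');np.savez('s1.npz',**c);cv2.imwrite('pics/s1.png',c['color'])"
```

```text
t 2.25 pos [ 0.4018 -0.1195  0.193 ] F [-0.2 -0.   0.3] op 61.4 gf 0.0 move [0.407 0.223 0.608] [ 0.0012  0.0013 -0.004 ]
309.70691628693146 317.6771857101179 202.73988812184166 [ 0.40435898 -0.05109681  0.35561151] [[ 0.99997839 -0.00595358  0.00278826]
 [-0.00646152 -0.96824276  0.24992839]
 [ 0.00121174 -0.249941   -0.96826031]]
```

View pics/w1.png

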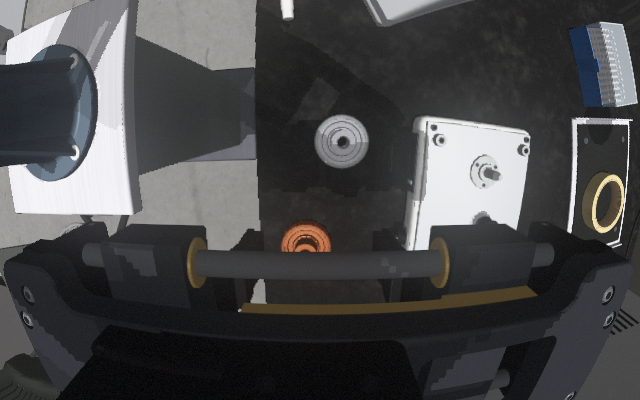

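The wrist view shows the aluminium pulley with its bore at (343,142), the spindle tip at (495,174), the shoulder around (485,171) and the old pulley at (306,238). I'll measure the pulley and spindle in this view and cross-check with the top view.

```bash
cat >> h.py <<'E'
def fray(c,uv,z):
    K=np.array([[c['fx'],0,c['cx']],[0,c['fy'],c['cy']],[0,0,1]],float)
    q=cv2.fisheye.undistortPoints(np.array(uv,float).reshape(-1,1,2),K,np.zeros(4)).reshape(-1,2)
    d=np.c_[q,np.ones(len(q))]@c['R']; o=-c['R'].T@c['t']; return o+d*((z-o[2])/d[:,2])[:,None]
def fit(p):
    A=np.c_[2*p[:,:2],np.ones(len(p))]; x=np.linalg.lstsq(A,(p[:,:2]**2).sum(1),rcond=None)[0]
    return x[:2].round(4),round(float(np.sqrt(x[2]+x[0]**2+x[1]**2)),4)
E
python3 - <<'E'
from h import *
c=dict(np.load('w1.npz')); g=cv2.cvtColor(c['color'],6)
m=np.zeros(g.shape,np.uint8); m[100:185,300:385]=(g[100:185,300:385]>75)*255
m=cv2.morphologyEx(m,cv2.MORPH_OPEN,np.ones((3,3)))
cn=max(cv2.findContours(m,0,1)[0],key=cv2.contourArea).reshape(-1,2); h=cv2.convexHull(cn).reshape(-1,2)
for z in (0.012,.015): print('rim',fit(fray(c,h,z)))
m=np.zeros(g.shape,np.uint8); m[130:155,330:356]=(g[130:155,330:356]<60)*255
cn=max(cv2.findContours(m,0,1)[0],key=cv2.contourArea).reshape(-1,2); print('bore',cn.mean(0),fit(fray(c,cn,.035)))
crop=lambda a,n,x,y,w: cv2.resize(a[y:y+w,x:x+w],(395,395),interpolation=2)
t=dict(np.load('top1.npz'))
cv2.imwrite('pics/c2.png',np.hstack([crop(c['color'],0,465,150,50),crop(t['color'],0,235,130,40)]))
print(fray(c,[[494,174],[485,171],[482,218]],.081),fray(c,[[485,171]],.053))
E
```

```text
rim (array([ 0.4315, -0.0694]), 0.0299)
rim (array([ 0.4312, -0.0692]), 0.0297)
bore [341.73913043 141.17391304] (array([ 0.43  , -0.0683]), 0.0042)
[[ 0.58253654 -0.0932627   0.081     ]
 [ 0.57107979 -0.09053545  0.081     ]
 [ 0.57381905 -0.13934195  0.081     ]] [[ 0.58807901 -0.0945567   0.053     ]]
```

View pics/c2.png

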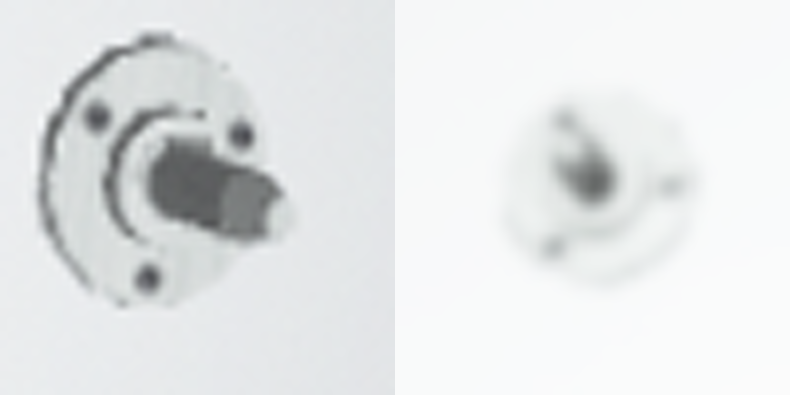

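Emit:
drive_tool --pt "60 0.412 0.23 0.6 0.001 0.001 -0.004" --pt "60 0.412 0.23 0.6 0.001 0.001 -0.004" --pt "60 0.412 0.23 0.6 0.001 0.001 -0.004" --pt "60 0.412 0.23 0.6 0.001 0.001 -0.004" --pt "60 0.412 0.23 0.6 0.001 0.001 -0.004"

```text
time_s: 2.85
position: [0.4295, -0.0698, 0.1217]
tcp_rot: [[0.0, 1.0, 0.001], [1.0, -0.0, 0.0], [0.0, 0.001, -1.0]]
force: [0.1, 0.4, 0.0]
opening: 0.687
grasp_force: 0.0
```

```bash
python3 -c "
from h import *
to([.430,-.0695,.0195])
c=cap('wrist');np.savez('w2.npz',**c);cv2.imwrite('pics/w2.png',c['color'][60:360,200:520])
c=dict(np.load('w1.npz'));print(fray(c,[[500,177]],.081))
t=dict(np.load('top1.npz'));print(ray(t,252.2,145.7,.081),ray(t,255.4,148.4,.053))"
```

```text
t 2.85 pos [ 0.4295 -0.0698  0.1217] F [0.1 0.4 0. ] op 59.7 gf 0.0 move [0.002 0.004 0.852] [ 0.0007 -0.     -0.0002]
[[ 0.59056717 -0.09614624  0.081     ]]
[ 0.58595139 -0.09681177  0.081     ] [ 0.58686495 -0.09859607  0.053     ]
```

View pics/w2.png

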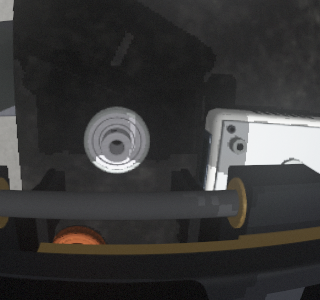

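The pulley sits centred between the fingers (bore at crop (117,147)), so I'll descend and grip.

Emit:
drive_tool --pt "60 0 0.004 0.4 0 0 0" --pt "60 0 0.004 0.7 0 0 0" --pt "60 0 0.004 0.85 0 0 0" --pt "60 0 0.004 0.85 0 0 0"

```text
time_s: 3.3
position: [0.4285, -0.0688, 0.0178]
tcp_rot: [[0.0, 1.0, -0.003], [1.0, -0.0, 0.002], [0.002, -0.003, -1.0]]
force: [0.4, 0.3, -1.1]
opening: 0.691
grasp_force: 0.0
```

Emit:
drive_tool --pt "15 0 0 0 0 0 0" --pt "15 0 0 0 0 0 0" --pt "15 0 0 0 0 0 0" --pt "15 0 0 0 0 0 0" --pt "15 0 0 0 0 0 0" --pt "15 0 0 0 0 0 0" --pt "15 0 0 0 0 0 0"

```text
time_s: 4.0
position: [0.4291, -0.0681, 0.0191]
tcp_rot: [[-0.002, 1.0, -0.001], [1.0, 0.002, 0.001], [0.001, -0.001, -1.0]]
force: [-1.2, -0.4, 6.6]
opening: 0.286
grasp_force: 30.0
```

```bash
python3 -c "
from h import *
to([.531,-.150,.125])
c=cap('wrist');np.savez('w3.npz',**c);cv2.imwrite('pics/w3.png',c['color'][60:360,200:520])"
```

```text
t 4.0 pos [ 0.4291 -0.0681  0.0191] F [-1.2 -0.4  6.6] op 24.9 gf 30.0 move [-0.683  0.848 -0.884] [-0.0005 -0.0007  0.0011]
```

Emit:
drive_tool --pt "15 0 0 -0.3 0 0 0" --pt "15 0 0 -0.7 0 0 0" --pt "15 0 0 -1 0 0 0" --pt "15 0 0 -1 0 0 0"

```text
time_s: 4.45
position: [0.4318, -0.0692, 0.1423]
tcp_rot: [[-0.001, 1.0, 0.008], [1.0, 0.001, -0.002], [-0.002, 0.008, -1.0]]
force: [-0.1, -0.7, -1.3]
opening: 0.285
grasp_force: 30.0
```

Emit:
drive_tool --pt "15 -0.33 0.5 -0.5 0 0 0" --pt "15 -0.67 1 -0.85 0 0 0" --pt "15 -0.67 1 -0.85 0 0 0" --pt "15 -0.67 1 -0.85 0 0 0" --pt "15 -0.67 1 -0.85 0 0 0" --pt "15 -0.67 1 -0.85 0 0 0"

```text
time_s: 5.05
position: [0.5478, -0.1479, 0.2383]
tcp_rot: [[-0.001, 1.0, -0.006], [1.0, 0.001, 0.004], [0.004, -0.006, -1.0]]
force: [-0.6, -0.0, -1.0]
opening: 0.286
grasp_force: 30.0
```

```bash
python3 -c "
from h import *
to([.587,-.098,.12])
c=cap('wrist');np.savez('w4.npz',**c)
a=c['color'][60:360,200:520]
w3=dict(np.load('w3.npz'))['color'][60:360,200:520]
cv2.imwrite('pics/w4.png',np.hstack([cv2.resize(a,(400,375),interpolation=2),cv2.resize(w3,(400,375),interpolation=2)]))"
```

```text
t 5.05 pos [ 0.5478 -0.1479  0.2383] F [-0.6 -0.  -1. ] op 24.9 gf 30.0 move [0.412 0.333 0.986] [-0.0037 -0.0024  0.0005]
```

View pics/w4.png

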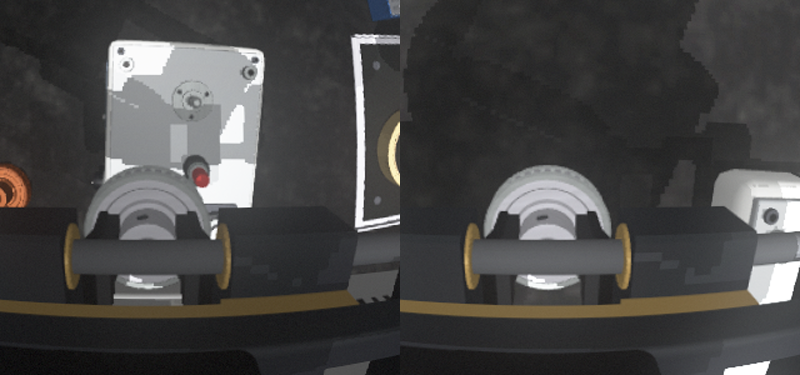

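Left half is w4: the spindle tip is at about (197,102), the pin at (202,178) and the held pulley's rim arc at (85–210,165–220). Right half is w3, with the gripped pulley against the dark worktop. I'll measure the offset from the held pulley to the TCP and the spindle position with the same camera.

```bash
python3 - <<'E'
from h import *
from scipy.optimize import least_squares
c=dict(np.load('w3.npz')); g=cv2.cvtColor(c['color'],6)
m=(g>75).astype(np.uint8); m[:185]=0; m[240:]=0; m[:,:262]=0; m[:,375:]=0
m=cv2.morphologyEx(m,cv2.MORPH_OPEN,np.ones((3,3)))
pts=[]
for u in range(272,364,2):
    v=np.flatnonzero(m[:,u]); 
    if len(v) and v[0]<225: pts.append((u,v[0]-.5))
p=fray(c,pts,0.)
f=lambda q:np.hypot(p[:,0]-q[0],p[:,1]-q[1])-.030
r=least_squares(f,[.43,-.07],loss='soft_l1',f_scale=.0005); print(len(pts),'pulley in w3',r.x,'rms',np.sqrt((r.fun**2).mean()),fit(p),'TCP .4291 -.0681')
d=dict(np.load('w4.npz'))
x,y,w,h=325,115,60,50
cv2.imwrite('pics/c4.png',cv2.resize(d['color'][y:y+h,x:x+w],None,fx=11,fy=11,interpolation=2))
E
```

```text
46 pulley in w3 [ 0.43160696 -0.06928723] rms 0.00017484824278185158 (array([ 0.4316, -0.0695]), 0.0302) TCP .4291 -.0681
```

View pics/c4.png

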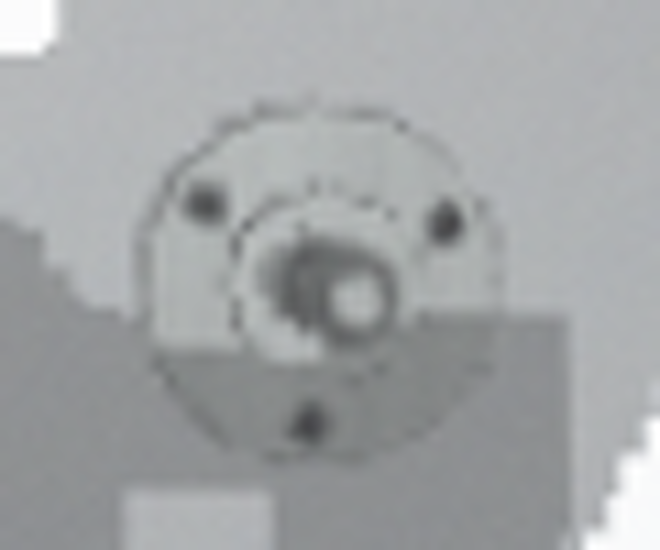

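```bash
python3 - <<'E'
from h import *
d=dict(np.load('w4.npz'))
print('tip',fray(d,[[356.95,141.5]],.081),'flange',fray(d,[[353.8,140.05]],.049))
c=dict(np.load('w1.npz')); print('tip w1',fray(c,[[500,177]],.081))
print('pin w4',fray(d,[[200+202*.8,60+178*.8]],.1075))
E
```

```text
tip [[ 0.5901957  -0.09577815  0.081     ]] flange [[ 0.5904722  -0.09572016  0.049     ]]
tip w1 [[ 0.59056717 -0.09614624  0.081     ]]
pin w4 [[ 0.59299156 -0.15401838  0.1075    ]]
```

Emit:
drive_tool --pt "15 0.22 0.165 0 -0.004 -0.002 0" --pt "15 0.44 0.33 0 -0.004 -0.002 0" --pt "15 0.44 0.33 0 -0.004 -0.002 0" --pt "15 0.44 0.33 0.4 -0.004 -0.002 0" --pt "15 0.44 0.33 0.8 -0.004 -0.002 0" --pt "15 0.44 0.33 1 -0.004 -0.002 0" --pt "15 0.44 0.33 1 -0.004 -0.002 0" --pt "15 0.44 0.33 1 -0.004 -0.002 0"

```text
time_s: 5.9
position: [0.5874, -0.0953, 0.1197]
tcp_rot: [[-0.001, 1.0, 0.002], [1.0, 0.001, -0.001], [-0.001, 0.002, -1.0]]
force: [0.2, -0.3, 0.2]
opening: 0.285
grasp_force: 30.0
```

```bash
python3 -c "
from h import *
to([.5875,-.095,.098])"
```

```text
t 5.9 pos [ 0.5874 -0.0953  0.1197] F [ 0.2 -0.3  0.2] op 24.8 gf 30.0 move [0.003 0.001 0.181] [0.0013 0.0004 0.0008]
```

Emit:
drive_tool --pt "15 0 0 0.08 0 0 0" --pt "15 0 0 0.15 0 0 0" --pt "15 0 0 0.19 0 0 0" --pt "15 0 0 0.23 0 0 0" --pt "15 0 0 0.23 0 0 0"

```text
time_s: 6.4
position: [0.5884, -0.0955, 0.0921]
tcp_rot: [[-0.001, 1.0, 0.003], [1.0, 0.001, -0.001], [-0.001, 0.003, -1.0]]
force: [-0.3, 0.0, -0.5]
opening: 0.286
grasp_force: 30.0
```

```bash
python3 -c "
from h import *
to([.5875,-.095,.072]);print(read_state()['moment'])"
```

```text
t 6.4 pos [ 0.5884 -0.0955  0.0921] F [-0.3  0.  -0.5] op 24.9 gf 30.0 move [ 0.004 -0.008  0.168] [0.0023 0.0007 0.0007]
[-0.03299274 -0.10588685 -0.04158827]
```

No contact force 8 mm in, so the bore has passed over the tip. I'll continue down gently.

Emit:
drive_tool --pt "15 0 0 0.04 0 0 0" --pt "15 0 0 0.08 0 0 0" --pt "15 0 0 0.11 0 0 0" --pt "15 0 0 0.13 0 0 0" --pt "15 0 0 0.13 0 0 0"

```text
time_s: 6.9
position: [0.5885, -0.0955, 0.0765]
tcp_rot: [[-0.001, 1.0, 0.004], [1.0, 0.001, -0.001], [-0.001, 0.004, -1.0]]
force: [-0.4, 0.9, -2.3]
opening: 0.288
grasp_force: 30.0
```

```bash
python3 -c "
from h import *
to([.5875,-.095,.072])"
```

```text
t 6.9 pos [ 0.5885 -0.0955  0.0765] F [-0.4  0.9 -2.3] op 25.1 gf 30.0 move [ 0.005 -0.009  0.037] [0.0024 0.0007 0.0006]
```

Emit:
drive_tool --pt "15 0.003 0 0.015 0.002 0 0" --pt "15 0.003 0 0.03 0.002 0 0" --pt "15 0.003 0 0.03 0.002 0 0"

```text
time_s: 7.2
position: [0.5887, -0.0953, 0.0732]
tcp_rot: [[-0.001, 1.0, 0.001], [1.0, 0.001, -0.001], [-0.001, 0.001, -1.0]]
force: [-1.1, 0.8, -2.0]
opening: 0.286
grasp_force: 30.0
```

Emit:
drive_tool --pt "42 0 0 0 0 0 0" --pt "42 0 0 0 0 0 0" --pt "42 0 0 0 0 0 0" --pt "42 0 0 0 0 0 0" --pt "42 0 0 0 0 0 0"

```text
time_s: 7.7
position: [0.5892, -0.0955, 0.0737]
tcp_rot: [[-0.001, 1.0, 0.002], [1.0, 0.001, -0.002], [-0.002, 0.002, -1.0]]
force: [-0.2, 0.5, -0.6]
opening: 0.48
grasp_force: 0.0
```

```bash
python3 -c "
from h import *
to([.5875,-.095,.15])"
```

```text
t 7.7 pos [ 0.5892 -0.0955  0.0737] F [-0.2  0.5 -0.6] op 41.7 gf 0.0 move [ 0.003 -0.012 -0.636] [0.0015 0.0012 0.0006]
```

Emit:
drive_tool --pt "42 0 0 -0.3 0 0 0" --pt "42 0 0 -0.6 0 0 0" --pt "42 0 0 -0.8 0 0 0" --pt "42 -0.45 0.01 -0.8 0 0 0" --pt "42 -0.5 0.01 -0.8 0 0 0" --pt "42 -0.5 0.01 -0.8 0 0 0"

```text
time_s: 8.3
position: [0.5901, -0.1571, 0.1697]
tcp_rot: [[0.002, 1.0, 0.002], [1.0, -0.002, -0.002], [-0.002, 0.002, -1.0]]
force: [-0.1, 0.6, 0.6]
opening: 0.482
grasp_force: 0.0
```

```bash
python3 - <<'E'
from h import *
to([.590,-.155,.087])
c=cap('wrist');np.savez('w5.npz',**c)
t=cap('top');np.savez('t5.npz',**t);P=cloud(t)
a=c['color'][60:360,200:520]
cv2.imwrite('pics/w5.png',np.hstack([cv2.resize(a,(400,375),interpolation=2),cv2.resize(t['color'][105:205,225:345],(400,375),interpolation=2)]))
z=P[130:165,240:272,2]; print(np.sort(z.ravel())[-150::10].round(4))
E
```

```text
t 8.3 pos [ 0.5901 -0.1571  0.1697] F [-0.1  0.6  0.6] op 41.9 gf 0.0 move [ 0.019 -0.002  0.689] [ 0.0015  0.0013 -0.0013]
[0.5633 0.5641 0.566  0.567  0.5679 0.5684 0.569  0.5694 0.5701 0.5707
 0.5711 0.572  0.5728 0.5733 0.5743]
```

View pics/w5.png

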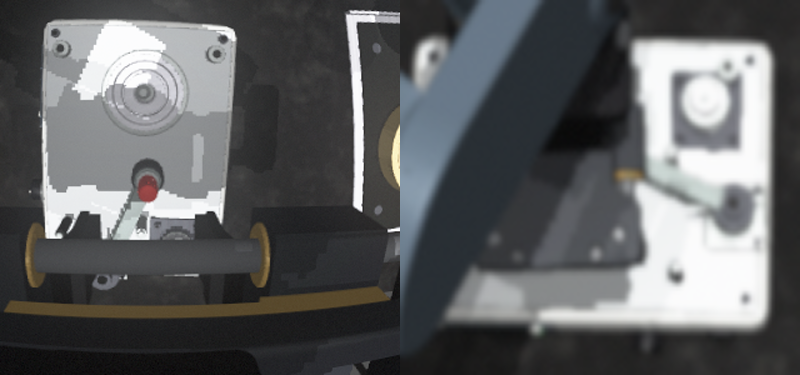

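The left picture shows the pulley level on the spindle, with the tip visible in the bore at (144,92), and the red pin at (148,188). In the right picture the arm covers the spindle, with the pivot at (733,205) and the stop post at (675,270). Now the seat height, pin and pivot numbers.

```bash
python3 - <<'E'
from h import *
c=dict(np.load('w5.npz')); I=c['color']; hsv=cv2.cvtColor(I,40)
m=((hsv[...,0]<8)|(hsv[...,0]>172))&(hsv[...,1]>120); m[:,:290]=0; m[:,350:]=0; m[:180]=0;m[230:]=0
ys,xs=np.nonzero(m); print('red',xs.min(),xs.max(),ys.min(),ys.max())
b=np.array([.0025,-.0012,0])
top=[[ (xs.min()+xs.max())/2, ys.max()-6]]; print('pin top',fray(c,top,.1075)-b)
def pt(u,v):
    z=c['range_z'][v,u]; K=np.array([[c['fx'],0,c['cx']],[0,c['fy'],c['cy']],[0,0,1]],float)
    q=cv2.fisheye.undistortPoints(np.array([[[u,v]]],float),K,np.zeros(4)).ravel(); return (np.array([q[0]*z,q[1]*z,z])-c['t'])@c['R']
for (x,y) in [(144,92),(134,86),(152,86),(136,105),(115,95),(173,95),(144,62),(80,60),(60,150),(148,190)]:
    print((x,y),pt(int(200+x*.8),int(60+y*.8)).round(4))
t=dict(np.load('top0.npz')); tb=np.array([-.002,-.0033,0])
pin=ray(t,283.7,140.5,.1075)-tb; 
for z in (.085,): 
    pv=ray(t,324.8,161,z)-tb; print('pivot',pv,'pin',pin,np.hypot(*(pv-pin)[:2]))
for pin2 in (pin,np.array([.590,-.155,0])):
    d=(pin2-pv)[:2]; d*=.081/np.hypot(*d); 
    for a in (.2,.4,.6,.8,.9,.95):
        ca,sa=np.cos(a),np.sin(a); print(a,(pv[:2]+[ca*d[0]-sa*d[1],sa*d[0]+ca*d[1]]).round(4),(np.array([ca*d[0]-sa*d[1],sa*d[0]+ca*d[1]])-d).round(4))
E
```

```text
red 311 324 206 220
pin top [[ 0.59023855 -0.15426058  0.1075    ]]
(144, 92) [ 0.5909 -0.0955  0.0822]
(134, 86) [ 0.5848 -0.0913  0.09  ]
(152, 86) [ 0.5957 -0.0914  0.0881]
(136, 105) [ 0.5855 -0.1039  0.0887]
(115, 95) [ 0.5712 -0.0983  0.066 ]
(173, 95) [ 0.6106 -0.0985  0.065 ]
(144, 62) [ 0.5909 -0.0753  0.0663]
(80, 60) [ 0.5439 -0.0724  0.0462]
(60, 150) [ 0.5265 -0.1401  0.0452]
(148, 190) [ 0.5931 -0.1542  0.1066]
pivot [ 0.55429662 -0.22789709  0.085     ] pin [ 0.58977646 -0.15482307  0.1075    ] 0.08123196136070394
0.2 [ 0.5745 -0.1495] [-0.0152  0.0056]
0.4 [ 0.5585 -0.147 ] [-0.0312  0.008 ]
0.6 [ 0.5424 -0.1478] [-0.0473  0.0072]
0.8 [ 0.5267 -0.1518] [-0.063   0.0033]
0.9 [ 0.5192 -0.1549] [-0.0705  0.0001]
0.95 [ 0.5156 -0.1567] [-0.0741 -0.0017]
0.2 [ 0.5748 -0.1495] [-0.0152  0.0056]
0.4 [ 0.5588 -0.147 ] [-0.0311  0.0081]
0.6 [ 0.5426 -0.1477] [-0.0473  0.0074]
0.8 [ 0.5269 -0.1517] [-0.063   0.0035]
0.9 [ 0.5195 -0.1548] [-0.0705  0.0004]
0.95 [ 0.5159 -0.1566] [-0.0741 -0.0014]
```

Emit:
drive_tool --pt "42 0.02 0 0.3 0.0015 0.001 -0.001" --pt "42 0.02 0 0.5 0.0015 0.001 -0.001" --pt "42 0.02 0 0.69 0.0015 0.001 -0.001" --pt "42 0.02 0 0.69 0.0015 0.001 -0.001"

```text
time_s: 8.8
position: [0.5871, -0.1502, 0.0831]
tcp_rot: [[-0.004, 1.0, -0.009], [1.0, 0.004, 0.004], [0.004, -0.009, -1.0]]
force: [0.1, -0.1, 0.6]
opening: 0.486
grasp_force: 0.0
```

Emit:
drive_tool --pt "2 0 0 0 0 0 0" --pt "2 0 0 0 0 0 0" --pt "2 0 0 0 0 0 0" --pt "2 0 0 0 0 0 0" --pt "2 0 0 0 0 0 0" --pt "2 0 0 0 0 0 0"

```text
time_s: 9.4
position: [0.5904, -0.1531, 0.0876]
tcp_rot: [[-0.002, 1.0, 0.0], [1.0, 0.002, -0.0], [-0.0, 0.0, -1.0]]
force: [-0.5, -0.8, 3.4]
opening: 0.126
grasp_force: 30.0
```

```bash
python3 -c "
from h import *
to([.590,-.155,.087])"
```

```text
t 9.4 pos [ 0.5904 -0.1531  0.0876] F [-0.5 -0.8  3.4] op 11.0 gf 30.0 move [-0.016 -0.004  0.005] [0.0002 0.0003 0.0016]
```

Emit:
drive_tool --pt "2 0.027 -0.062 0 0 0 0" --pt "2 0.047 -0.127 0 0 0 0" --pt "2 0.06 -0.193 0 0 0 0" --pt "2 0.067 -0.26 0 0 0 0" --pt "2 0.067 -0.328 0 0 0 0" --pt "2 0.061 -0.394 0 0 0 0" --pt "2 0.048 -0.46 0 0 0 0" --pt "2 0.028 -0.525 0 0 0 0"

```text
time_s: 10.2
position: [0.5302, -0.1478, 0.0877]
tcp_rot: [[-0.002, 1.0, 0.007], [1.0, 0.002, 0.002], [0.001, 0.007, -1.0]]
force: [8.7, 9.2, 0.9]
opening: 0.131
grasp_force: 30.0
```

```bash
python3 -c "
from h import *
to([.5195,-.154,.0876])"
```

```text
t 10.2 pos [ 0.5302 -0.1478  0.0877] F [8.7 9.2 0.9] op 11.4 gf 30.0 move [-0.051 -0.089  0.   ] [ 0.0048 -0.001   0.0012]
```

Emit:
drive_tool --pt "2 -0.02 -0.04 0 0 0 0" --pt "2 -0.04 -0.075 0 0 0 0" --pt "2 -0.055 -0.1 0 0 0 0" --pt "2 -0.055 -0.1 0 0 0 0"

```text
time_s: 10.6
position: [0.5196, -0.1531, 0.0878]
tcp_rot: [[0.001, 1.0, 0.01], [1.0, -0.001, 0.004], [0.004, 0.01, -1.0]]
force: [12.5, 15.8, 0.9]
opening: 0.124
grasp_force: 30.0
```

```bash
python3 -c "
from h import *
to([.516,-.1565,.0876])"
```

```text
t 10.6 pos [ 0.5196 -0.1531  0.0878] F [12.5 15.8  0.9] op 10.8 gf 30.0 move [-0.029 -0.03   0.002] [ 0.0067 -0.0027 -0.0008]
```

Emit:
drive_tool --pt "2 0.005 -0.015 0 0 0 0" --pt "2 0.008 -0.025 0 0 0 0" --pt "2 0.008 -0.025 0 0 0 0" --pt "2 0.008 -0.025 0 0 0 0" --pt "2 0.008 -0.025 0 0 0 0"

```text
time_s: 11.1
position: [0.5195, -0.1531, 0.0879]
tcp_rot: [[0.001, 1.0, 0.015], [1.0, -0.001, 0.001], [0.001, 0.015, -1.0]]
force: [17.0, 14.1, -3.4]
opening: 0.131
grasp_force: 30.0
```

```bash
python3 - <<'E'
from h import *
to([.516,-.1565,.0876])
c=cap('wrist'); t=cap('top'); np.savez('w6.npz',**c)
a=c['color'][60:360,200:520]
cv2.imwrite('pics/w6.png',np.hstack([cv2.resize(a,(400,375),interpolation=2),cv2.resize(t['color'][105:205,225:345],(400,375),interpolation=2)]))
E
```

```text
t 11.1 pos [ 0.5195 -0.1531  0.0879] F [17.  14.1 -3.4] op 11.4 gf 30.0 move [-0.028 -0.029  0.002] [ 0.0102 -0.0009 -0.0005]
```

View pics/w6.png

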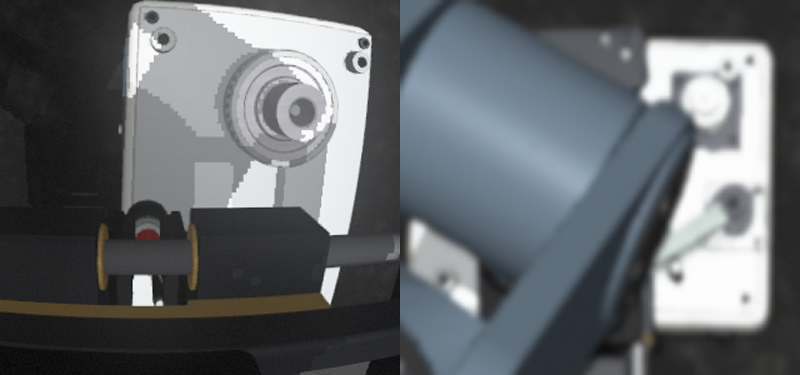

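The pulley sits on the spindle and the red pin is gripped at (148,236). In the top view the arm lies against the stop post at (675,272). Pushing harder didn't move it, so the arm is at its stop.

```bash
python3 -c "
from h import *
print(order.hand_in())"
```

```text
the job is handed in; nothing more can be done
None
```

The job is handed in at about 11 s of the 42 s: the new pulley sits on the spindle shoulder, let go, and the gripper is holding the tensioner arm against its stop; the old pulley, hex key and timer weren't touched, and the hand-in gave no verdict.

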